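# Dock the train cassette and clamp it with the wing nut

### The job

On the model railway, push the loose wooden track cassette along its channel until it is fully home against the end stop, then screw the red wing nut down (clockwise seen from above) until it stops, by pushing its wings round with a fingertip, stroke after stroke. Do not pinch the nut's wings, do not lift the cassette, and do not disturb the wagon, the house or the tree.

Things in the scene. Friction and masses are not known exactly. Their poses are not given: they have to be found in the camera images.
- dock: Fixed plywood plate 300 x 220 x 8 mm, x -140..160, y -160..60 in its frame; origin on the table under the channel's centre line. The channel runs along its x, floor 8 mm above the table, 64 mm wide between aluminium guides 12 mm wide with tops at 22 mm, open at -x. Clamp stud at x 30, y -85 mm.
- stop_face (a point): Centre of the end stop's face, at dock x 100 mm, y 0, 18 mm above the table; axes as the dock. The stop is a block 100 mm wide, top 28 mm above the table. The cassette's leading end must come against it.
- yoke_arm (a point): End of the blue yoke's arm, on the stud's axis at the arm's top, 92 mm above the table (the dock's highest point); axes as the dock. The arm, 14 mm wide and 10 mm deep, runs from 8 mm to +y of here over the nut to -y, to a column 30 x 16 mm centred 60 mm to -y. A finger from above cannot pass it, so it cannot circle the nut: lift out and start another stroke.
- cassette: Loose wooden cassette in the channel, about 0.3 kg, 130 mm long (x, towards the stop), 60 mm wide, board 20 mm thick, two thin rails on top; origin at its underside's centre, 8 mm above the table; home at dock x 35 mm, starts 25 to 60 mm short. End wall at its -x end: 10 mm thick, 60 mm wide, up to 60 mm above the underside. The clamp's strap overhangs it without touching.
- cassette_push (a point): Centre of the outer (-x) face of the cassette's end wall, 38 mm above the table; push on this face along the dock's +x.
- wing_nut (a joint): Turn of the red wing nut about its upright steel stud (10 mm diameter), rad; grows clockwise seen from above, screwing down; 0 fully up, 9.0 hard stop with the strap clamped. Starts between 0 and 3. About 0.1 N m of friction keeps it where it is left (about 4 N at a wing turns it). It sinks 3 mm a turn with the steel strap under it.
- nut_wings (a point): On the nut's axis at the top of its wings, 72 mm above the table when up, 68 mm when down. x = direction of one wing, z up. Two flat red wings, half a turn apart, white tips, 80 mm tip to tip, 8 mm thick, from 26 mm below this point up to it. Hub 18 mm in diameter from 4 to 24 mm below, 24 mm in diameter below that; strap top 33 mm below.
- push_faces: The flanks of the nut's two wings that a clockwise stroke pushes on (each wing's trailing flank); part of the nut, origin on its axis 39 mm below the top of the wings; turns with it.
- front_faces: The other flanks of the two wings (leading in a clockwise turn); part of the nut, same origin. Pressing both kinds of flank at once counts as pinching the nut.
- wagon: Red covered wagon, loose, 112 x 33 x 43 mm high, origin under its centre; stands on the dock's +y side. Leave alone.
- house: Small yellow model house with a red-brown roof, loose, 97 x 75 mm, 80 mm high, origin under its centre. Leave alone.
- tree: Green model tree on a small round foot, loose, 44 mm across, 80 mm high, origin under its centre; stands near the dock's -y, -x corner. Leave alone.

How it is judged (in metres and radians):
On the way, in this order (a step that is already met when the one before it is completed fails the run):
1. the cassette is home against the end stop (x of cassette in the frame of dock above 0.032 m), for 0.2 s.
2. the wing nut is screwed down to its stop (value of joint wing_nut above 8.8 rad), for 0.2 s.
At the end, for the whole second after the job is handed in: The cassette lies flat in the channel at rest within 3 mm of the end stop, the wing nut is within 0.2 rad of its lower stop, and the wagon, house and tree stand within 15 mm of where they were (x of cassette in the frame of dock above 0.032 m and z of cassette in the frame of dock below 0.011 m and value of joint wing_nut above 8.8 rad and linear speed of cassette below 0.01 m/s and distance of each of wagon, house, tree from where it was at the start of the episode below 0.015 m); the robot touches nothing.
It fails at once if the nut is pinched: the fingers press both flanks of its wings at once, over 2 N each (contact force between the fingers and push_faces above 2 N and contact force between the fingers and front_faces above 2 N).
It fails at once if the cassette is lifted (more than 8 mm) or tipped (z of cassette in the frame of dock above 0.016 m or angle between cassette's own z axis and vertical above 0.15 rad).
It fails at once if the wagon is moved more than 15 mm or tipped (distance of wagon from where it was at the start of the episode above 0.015 m or angle between wagon's own z axis and vertical above 0.3 rad).
It fails at once if the house is moved more than 15 mm or tipped (distance of house from where it was at the start of the episode above 0.015 m or angle between house's own z axis and vertical above 0.3 rad).
It fails at once if the tree is moved more than 15 mm or tipped (distance of tree from where it was at the start of the episode above 0.015 m or angle between tree's own z axis and vertical above 0.3 rad).
It also fails if it takes over 64 s, if anything falls off the work surface, if the arm or the gripper's body presses on something with over 40 N, if the wrist force passes 120 N, or if a joint passes its speed limit or range.

### The arm

A 6-joint arm with a two-finger parallel gripper is mounted at the origin on the work surface. World frame = base frame: x ahead of the robot, y to its left, z up, the work surface at z = 0. Lengths are in m, angles in degrees, forces in N, time in s.
With the tool pointing down it reaches from about 0.4 to 0.825 m from the base axis. Payload 7 kg.
Tool frame: the origin (TCP) lies on the centre line of the jaws, within the pads' length; the fingertips stand 19 mm ahead of it and the grasp point (between the pads) is the TCP; z points along the fingers, y is the line along which they close (so a half turn about z gives the same grasp; the last joint's range is limited). The gripper opens to 88 mm and grips with 3 to 60 N. Pads are 19 mm wide; open, the fingers measure 130 mm over their backs; the gripper's body (78 mm by 193 mm) begins 47 mm behind the grasp point.
Start: joints at [86.866, 20.546, 0.682, 0, -70.136, -16.507], TCP at [0.227, 0.636, 0.246] pointing down, gripper open.
Joint ranges: [-176.03, 176.03], [-82.01, 121.73], [-58.28, 71.71], [-173.87, 95.51], [-174.79, -0.11], [-173.66, 173.66]. Speed limits (degrees/s): [136.94, 136.94, 172.46, 180, 180, 180].

### API

Orientations are given as [roll, pitch, yaw] about the fixed x, y, z axes, in that order (R = Rz(yaw) Ry(pitch) Rx(roll)).
In Python, from plant import get_state, capture, close_job gives the robot as it stands.
- The arm moves only by the tool apply_moves, never from a script. Its argument "targets" is a list of rows, each a list of 7 numbers: the opening, from 0 (shut) to 1 (fully open), then the shift along the tool's x, y, z normalised to -1 to 1, where 1 is 1000 mm, then the turn, a rotation vector about the tool's x, y, z normalised to -1 to 1, where 1 is 90 degrees. In form: [[claw, tx, ty, tz, ax, ay, az], ...]. A call has 1 to 20 rows; each row shifts and turns the commanded pose from where the row before left it, along the tool's axes as they then stand; what a row does not reach is not made up. A row lasts 1/12 s, in which the tool goes at most 41.7 mm and 7.16 degrees, less where a joint would pass 70% of its speed; a pose out of reach is approached as far as the arm can. A call with a number of a shift or a turn outside -1 to 1 is refused whole. A call with a gripper value outside its range is refused whole. The fingers move at their own pace and stop on an object; "newtons" is the grip in N (left out, the last holds). Time passes only in rows, so rows that do not move let the fingers close. It gives the time, the measured TCP pose, the force, the opening and the grip force at its end, in the units of the state.
- get_state(): the state, without advancing time (a new reading comes with each control period).
- capture(name): name is "side" or "top"; returns a dict with "frame" (480x640x3 uint8, red, green, blue), "range_z" (480x640 float32, m along the optical axis (not along the pixel's ray), 0 where there is no reading), "camera_matrix" (3x3 intrinsics, pixels), "T" (4x4, takes a point from camera to world coordinates). Camera axes: x right, y down, z forward; pixel columns grow to the right and rows downward; lengths in m; the calibration is good to about 2 mm. A picture is of the moment at which its call begins.
- close_job(): hands the job in; it is judged then, once.
The state is a dict: "time_s": time; "joints": joint angles; "qd": joint speeds; "joint_torque": joint torques, N m; "tcp_pos": TCP position; "eef_rot": TCP orientation; "contact_force": force on the tool from outside, world axes, zero at the start; "moment": the same for the moment, N m; "gripper_width": finger opening in m; "gripper_force": force on a finger pad.
Only numpy, scipy, OpenCV 4.12 (cv2) and the standard library are available. Lean on these libraries where they do the work, as an engineer would, in place of code of your own. Each camera call takes 0.05 s, during which the arm holds its last target. There are 200 camera calls.

## Working session

There is one attempt and no reset: what is moved stays moved. The work goes in short steps, Python scripts to look and compute and a tool call to move; the robot and the scene stay as the last step left them, time stands still between calls to the robot, and variables do not carry over. Pictures are saved under pics/ and viewed, at most 10 in all, crops included, and the job is handed in when it is done.

Besides the shell and the picture viewer there is one more tool, called after "Call:" by a JSON object that holds its "name" and its "arguments", one argument or row to a line. apply_moves: Moves the arm, as the interface text tells. Scaled input: -1 to 1 covers 1000 mm each way for a shift and 90 degrees each way for a turn. Its arguments: {"type":"object","properties":{"targets":{"type":"array","items":{"type":"array","items":{"type":"number"}}},"newtons":{"type":"number"}},"required":["targets"]}

```bash
mkdir -p pics
cat > h.py <<'E'
import numpy as np, cv2
from plant import get_state, capture, close_job
def snap(c,fn):
    d=capture(c); np.savez(''+fn+'.npz',**d)
    cv2.imwrite(f'pics/{fn}.png',d['frame'][:,:,::-1]); return d
def load(fn): return dict(np.load(''+fn+'.npz'))
def cloud(d):
    K=d['camera_matrix'];z=d['range_z'].astype(float);v,u=np.mgrid[:480,:640]
    P=np.stack([(u-K[0,2])/K[0,0]*z,(v-K[1,2])/K[1,1]*z,z],-1)
    return P@d['T'][:3,:3].T+d['T'][:3,3]
E
python3 - <<'E'
from h import *
for c in('top','side'):
    d=snap(c,c+'0');print(d['T'].round(3).tolist())
print(get_state())
E
```

```text
[[-0.016, -0.984, 0.178, 0.42], [-1.0, 0.017, 0.005, 0.048], [-0.008, -0.178, -0.984, 0.88], [0.0, 0.0, 0.0, 1.0]]
[[0.936, -0.163, 0.312, 0.191], [-0.351, -0.481, 0.803, -0.894], [0.019, -0.861, -0.507, 0.68], [0.0, 0.0, 0.0, 1.0]]
{'time_s': 0.1, 'joints': array([ 8.68675018e+01,  2.05861503e+01,  6.37539584e-01, -1.89194333e-02,
       -7.01371618e+01, -1.65075860e+01]), 'qd': array([ 0.02777334, -0.22359071,  0.13600957,  0.10915447,  0.06607943,
        0.12017717]), 'joint_torque': array([-1.64471745e-03, -5.84161484e+01,  2.93753994e+01,  7.01564893e+00,
        1.01642171e-02, -4.62077446e-05]), 'tcp_pos': array([0.22674418, 0.63531504, 0.24471471]), 'eef_rot': array([ 1.79912709e+02, -7.32065151e-03, -1.96465202e+01]), 'contact_force': array([0.00458338, 0.67607086, 0.30653805]), 'moment': array([0.00339649, 0.01560365, 0.02175101]), 'gripper_force': 0.0, 'gripper_width': 0.08763310045914033}
```

View pics/top0.png

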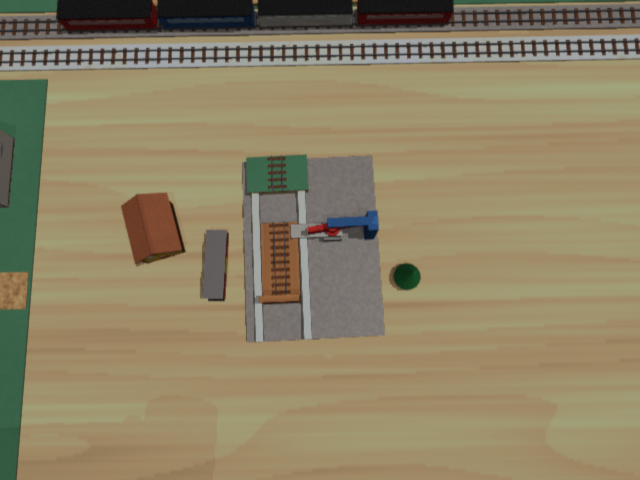

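View pics/side0.png

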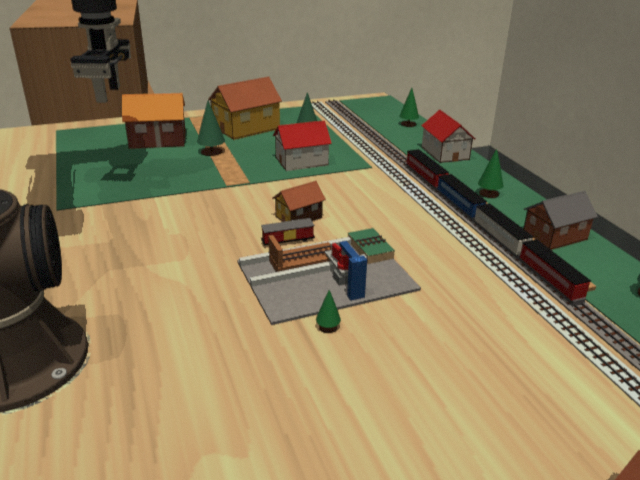

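The top view shows the dock at about (245-383, 155-340), with +x pointing up and slightly left. The cassette's end wall is at about (277, 298), the nut at about (325, 228) under the blue arm, the tree at (407, 276), and the wagon at (215, 265). Next I measure these with the depth data.

Run:
```python
from h import *
d=load('top0');P=cloud(d);z=P[...,2];f=d['frame'].astype(int)
R=np.zeros(z.shape,bool);R[145:350,232:392]=1
m=R&(z>.004)&(z<.013)
pl=R&(z>.004)&(z<.1)
print('table z',np.median(z[360:400,300:500]),'plate z',np.median(z[250:320,320:370]))
r=cv2.minAreaRect((P[pl][:,:2]*1000).astype(np.float32));print('rect',r,cv2.boxPoints(r).round(1).tolist())
# guide tops
g=R&(z>.018)&(z<.026)&(f.min(-1)>120)
for s in((246,266),(295,313)):
    q=g.copy();q[:,:s[0]]=0;q[:,s[1]:]=0;p=P[q][:,:2]
    vx,vy,x,y=cv2.fitLine(p.astype(np.float32),cv2.DIST_HUBER,0,.01,.01).ravel();print('guide',len(p),np.degrees(np.arctan2(vy,vx)),x,y,np.median(P[q][:,2]),p.min(0),p.max(0))
b=R&(f[...,2]>f[...,0]+40)&(z>.085)
print('blue',np.median(z[b]),b.sum());r=cv2.minAreaRect((P[b][:,:2]*1000).astype(np.float32));print(r,cv2.boxPoints(r).round(1).tolist())
w=R&(z>.055)&(z<.078)&(f[...,0]>f[...,2]+25);w[:,300:]=0
print('wall',np.median(z[w]));r=cv2.minAreaRect((P[w][:,:2]*1000).astype(np.float32));print(r,cv2.boxPoints(r).round(1).tolist())
n=R&(f[...,0]>130)&(f[...,1]<70)&(z>.04)&(z<.08);n[:,:300]=0
print('nut',n.sum(),P[n].min(0),P[n].max(0),np.median(z[n]))
for nm,c in(('wagon',(195,230,225,305)),('house',(118,188,185,268)),('tree',(390,425,258,295))):
    q=np.zeros(z.shape,bool);q[c[2]:c[3],c[0]:c[1]]=1;q&=z>.015
    print(nm,P[q].min(0).round(3),P[q].max(0).round(3))
for k,c,y0,y1,x0,x1 in(('top0','top',190,260,285,390),('side0','side',225,310,310,400)):
    im=cv2.imread(f'pics/{k}.png')[y0:y1,x0:x1];cv2.imwrite(f'pics/c_{c}.png',cv2.resize(im,None,fx=6.5,fy=6.5,interpolation=cv2.INTER_CUBIC))
```

```text
table z -0.0006276637718349853 plate z 0.007325240450604287
rect ((559.6664428710938, 61.013587951660156), (251.63673400878906, 323.67694091796875), 87.20206451416016) [[391.8999938964844, -56.79999923706055], [715.2000122070312, -72.5999984741211], [727.5, 178.8000030517578], [404.20001220703125, 194.60000610351562]]
guide 997 1.9237171 0.5319991 0.15189448 0.021376571072825534 [0.41290568 0.14313169] [0.6519807  0.16063716]
guide 956 1.9815428 0.52577174 0.07561635 0.02144279013853978 [0.41483171 0.06650568] [0.65446683 0.08507249]
blue 0.09135350853376767 554
((510.929443359375, 5.490482330322266), (73.52796936035156, 187.12852478027344), 86.45216369628906) [[415.29998779296875, -25.399999618530273], [602.0, -37.0], [606.5999755859375, 36.400001525878906], [419.79998779296875, 48.0]]
wall 0.06707117476534974
((475.9087829589844, 112.26351928710938), (10.232229232788086, 58.876365661621094), 1.6959782838821411) [[469.8999938964844, 141.5], [471.70001220703125, 82.69999694824219], [481.8999938964844, 83.0], [480.20001220703125, 141.8000030517578]]
nut 83 [0.57589975 0.02149465 0.04479237] [0.58656392 0.06802362 0.07465259] 0.06938034437433893
wagon [0.42  0.048 0.015] [0.587 0.234 0.88 ]
house [0.42  0.048 0.015] [0.647 0.365 0.88 ]
tree [ 0.42  -0.109  0.015] [0.532 0.048 0.88 ]
```

View pics/c_top.png

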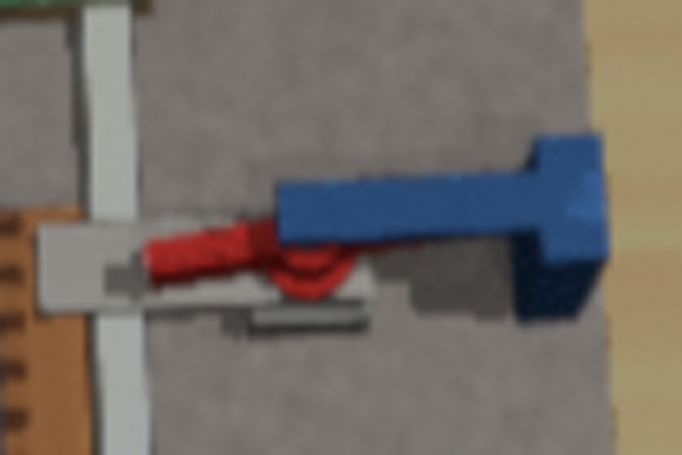

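View pics/c_side.png

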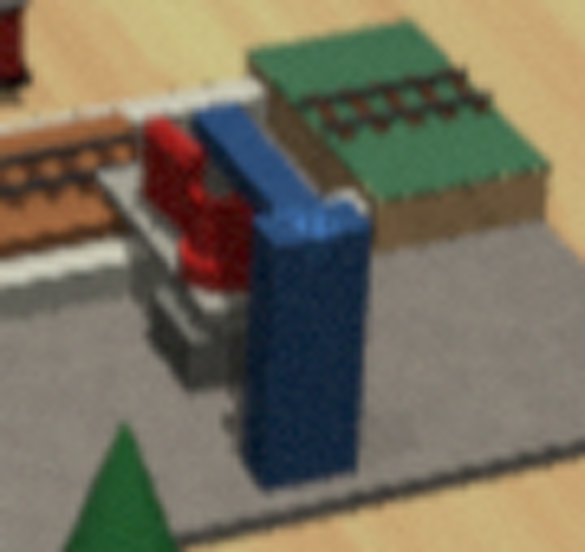

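Run:
```python
from h import *
d=load('top0');P=cloud(d);z=P[...,2];f=d['frame'].astype(int);v,u=np.mgrid[:480,:640]
ok=d['range_z']>0
a=np.radians(1.95);Rm=np.array([[np.cos(a),-np.sin(a)],[np.sin(a),np.cos(a)]])
c0=np.array([.5289,.11375])
D=(P[...,:2]-c0)@Rm*1000; zz=z*1000
R=ok&(v>145)&(v<350)&(u>232)&(u<395)
def rep(n,m):print(n,m.sum(),np.percentile(D[m],[0.5,50,99.5],axis=0).round(1).tolist(),np.percentile(zz[m],[1,50,99]).round(1))
rep('plate',R&(zz>4)&(zz<12))
b=R&(f[...,2]>f[...,0]+40)&(zz>86)
rep('blue',b); rep('bluearm',b&(u<360)); rep('bluecol',b&(u>365))
green=R&(f[...,1]>f[...,0]+15)&(zz>24)&(zz<34)&(v<200); rep('stopblk',green)
rep('wall',R&(zz>55)&(u<305)&(f[...,0]>f[...,2]+25)&(zz<78))
n=R&(f[...,0]>100)&(f[...,1]<70)&(f[...,2]<80)&(u>300)
rep('nut',n)
p=D[n&(zz>64)];print(p[np.argsort(p[:,1])][::3].round(1).tolist())
for nm,c in(('wagon',(195,230,225,305)),('house',(118,188,185,268)),('tree',(390,425,258,295))):
    q=ok&(v>c[2])&(v<c[3])&(u>c[0])&(u<c[1])&(zz>15);rep(nm,q)
# side
d=load('side0');P=cloud(d);z=P[...,2];f=d['frame'].astype(int);D=(P[...,:2]-c0)@Rm*1000; zz=z*1000;ok=d['range_z']>0
R=ok&(v>230)&(v<300)&(u>315)&(u<360)
n=R&(f[...,0]>90)&(f[...,1]<60)&(f[...,2]<70);rep('nut side',n)
for x,y,w in zip(D[n][::6,0],D[n][::6,1],zz[n][::6]):print((round(x),round(y),round(w)),end=' ')
rep('blue side',ok&(v>230)&(v<300)&(u>320)&(u<380)&(f[...,2]>f[...,0]+40)&(zz>86))
```

```text
plate 15268 [[-114.9, -159.0], [7.8, -81.3], [181.8, 59.3]] [ 4.4  7.4 10.9]
blue 550 [[39.3, -151.5], [54.0, -124.0], [68.8, -78.1]] [88.4 91.3 94.5]
bluearm 283 [[47.3, -124.7], [54.1, -100.8], [60.9, -78.0]] [88.4 91.4 94.5]
bluecol 213 [[39.2, -151.7], [53.9, -143.3], [68.9, -134.6]] [88.2 91.3 94.6]
stopblk 1760 [[124.5, -49.1], [153.2, -0.6], [183.7, 49.7]] [24.8 28.2 31.8]
wall 283 [[-58.1, -29.1], [-53.4, 0.8], [-48.1, 29.6]] [58.7 67.1 70.3]
nut 135 [[42.8, -94.0], [48.9, -66.2], [63.2, -47.4]] [38.1 68.6 73.7]
[[48.7, -88.9], [46.7, -87.2], [45.5, -85.6], [48.9, -82.7], [46.9, -81.1], [54.7, -70.7], [49.9, -70.5], [53.6, -69.1], [48.9, -68.9], [52.0, -67.5], [55.0, -66.2], [50.2, -65.9], [55.4, -64.6], [50.7, -64.4], [54.2, -63.0], [49.4, -62.8], [52.2, -61.4], [47.8, -61.2], [48.8, -59.7], [53.1, -58.4], [47.6, -58.1], [51.0, -56.8], [53.3, -55.3], [48.1, -55.1], [50.8, -53.7], [46.7, -53.5], [48.9, -52.2], [50.4, -50.7], [48.3, -50.5], [51.7, -49.1], [46.7, -48.9], [50.5, -47.5]]
wagon 1599 [[-46.0, 82.9], [6.7, 100.7], [61.5, 121.5]] [16.4 42.1 45.6]
house 3155 [[16.9, 155.4], [67.0, 193.2], [121.6, 243.7]] [17.3 63.5 81.3]
tree 569 [[-45.8, -221.4], [-28.4, -196.0], [-5.4, -180.1]] [17.1 37.8 75.6]
nut side 72 [[41.0, -97.2], [46.4, -77.6], [54.6, -8.4]] [25.7 66.8 72.5]
(45, -54, 72) (47, -59, 72) (47, -62, 71) (46, -65, 71) (47, -67, 69) (48, -74, 71) (45, -82, 65) (47, -92, 68) (42, -85, 47) (45, -92, 49) (47, -93, 47) (49, -93, 44) blue side 227 [[38.4, -154.5], [51.6, -132.6], [65.6, -81.1]] [86.6 91.1 93.4]
```

Measured values:
- **Dock:** origin is about (0.5531, 0.1146), yaw 1.95°. The arm, stop and plate sizes all check.
- **Nut axis:** about (0.586, 0.031), with one wing at about 97° in the dock frame.
- **Cassette:** wall outer face is at dock x of about -82 mm, so it is 52 mm short.

First move: close the fingers and travel to a point behind the wall.

Call:
{"name": "apply_moves", "arguments": {
  "targets": [
    [0, 0.0252, 0.0281, 0, 0, 0, 0],
    [0, 0.0252, 0.0281, 0, 0, 0, 0],
    [0, 0.0252, 0.0281, 0, 0, 0, 0],
    [0, 0.0252, 0.0281, 0, 0, 0, 0],
    [0, 0.0252, 0.0281, 0, 0, 0, 0],
    [0, 0.0252, 0.0281, 0, 0, 0, 0],
    [0, 0.0252, 0.0281, 0, 0, 0, 0],
    [0, 0.0252, 0.0281, 0, 0, 0, 0],
    [0, 0.0252, 0.0281, 0, 0, 0, 0],
    [0, 0.0252, 0.0281, 0, 0, 0, 0],
    [0, 0.0252, 0.0281, 0, 0, 0, 0],
    [0, 0.0252, 0.0281, 0, 0, 0, 0],
    [0, 0.0252, 0.0281, 0, 0, 0, 0],
    [0, 0.0252, 0.0281, 0, 0, 0, 0],
    [0, 0.0252, 0.0281, 0, 0, 0, 0],
    [0, 0, 0, 0, 0, 0, -0.06],
    [0, 0, 0, 0, 0, 0, -0.06],
    [0, 0, 0, 0, 0, 0, -0.06],
    [0, 0, 0, 0, 0, 0, -0.06],
    [0, 0, 0, 0, 0, 0, 0]
  ],
  "newtons": 20
}}

```text
time_s: 1.77
tcp_pos: [0.441, 0.1113, 0.2453]
eef_rot: [180.0, 0.0, 2.2]
contact_force: [0.4, -0.9, 0.0]
gripper_width: 0.0005
gripper_force: 0.0
```

Call:
{"name": "apply_moves", "arguments": {
  "targets": [
    [0, 0, 0, 0.0325, 0, 0, 0],
    [0, 0, 0, 0.0325, 0, 0, 0],
    [0, 0, 0, 0.0325, 0, 0, 0],
    [0, 0, 0, 0.0325, 0, 0, 0],
    [0, 0, 0, 0.0325, 0, 0, 0],
    [0, 0, 0, 0.0325, 0, 0, 0],
    [0, 0, 0, 0, 0, 0, 0],
    [0, 0.005, 0, 0, 0, 0, 0],
    [0, 0.005, 0, 0, 0, 0, 0],
    [0, 0.005, 0, 0, 0, 0, 0],
    [0, 0.005, 0, 0, 0, 0, 0],
    [0, 0.005, 0, 0, 0, 0, 0],
    [0, 0.005, 0, 0, 0, 0, 0],
    [0, 0.005, 0, 0, 0, 0, 0],
    [0, 0.005, 0, 0, 0, 0, 0],
    [0, 0.005, 0, 0, 0, 0, 0],
    [0, 0.005, 0, 0, 0, 0, 0],
    [0, 0.005, 0, 0, 0, 0, 0],
    [0, 0.005, 0, 0, 0, 0, 0]
  ]
}}

```text
time_s: 3.35
tcp_pos: [0.5016, 0.1137, 0.0505]
eef_rot: [180.0, 0.0, 2.0]
contact_force: [-3.4, 0.8, 2.3]
gripper_width: 0.0005
gripper_force: 1.6
```

Call:
{"name": "apply_moves", "arguments": {
  "targets": [
    [0, 0.002, 0, 0, 0, 0, 0],
    [0, 0.002, 0, 0, 0, 0, 0],
    [0, 0.002, 0, 0, 0, 0, 0],
    [0, 0.002, 0, 0, 0, 0, 0],
    [0, 0, 0, 0, 0, 0, 0]
  ]
}}

```text
time_s: 3.77
tcp_pos: [0.5097, 0.1141, 0.0505]
eef_rot: [-180.0, -0.0, 2.0]
contact_force: [-1.0, 0.7, -0.8]
gripper_width: 0.0003
gripper_force: 0.2
```

Call:
{"name": "apply_moves", "arguments": {
  "targets": [
    [0, 0.001, 0, 0, 0, 0, 0],
    [0, 0.001, 0, 0, 0, 0, 0],
    [0, 0.001, 0, 0, 0, 0, 0],
    [0, 0.001, 0, 0, 0, 0, 0],
    [0, 0.001, 0, 0, 0, 0, 0]
  ]
}}

```text
time_s: 4.18
tcp_pos: [0.5122, 0.1138, 0.0503]
eef_rot: [180.0, 0.2, 1.9]
contact_force: [-14.8, 5.1, 8.8]
gripper_width: 0.0005
gripper_force: 7.3
```

Run:
```python
from h import *
print(get_state()['contact_force'])
d=snap('top','top1');P=cloud(d);z=P[...,2]*1000;f=d['frame'].astype(int);v,u=np.mgrid[:480,:640]
a=np.radians(1.95);Rm=np.array([[np.cos(a),-np.sin(a)],[np.sin(a),np.cos(a)]])
D=(P[...,:2]-[.5531,.1146])@Rm*1000
m=(d['range_z']>0)&(D[...,0]>70)&(D[...,0]<110)&(abs(D[...,1])<25)
for x in range(80,108,2):
    q=m&(abs(D[...,0]-x)<1); print(x,q.sum(),np.median(z[q]).round(1) if q.any() else '',np.median(f[q],0) if q.any() else '')
```

```text
[-14.75232973   5.05307925   8.75780305]
80 0  
82 0  
84 0  
86 0  
88 0  
90 0  
92 0  
94 0  
96 0  
98 0  
100 0  
102 0  
104 0  
106 2 29.2 [69.5 97.5 74. ]
```

Call:
{"name": "apply_moves", "arguments": {
  "targets": [
    [0, 0, 0, 0, 0, 0, 0],
    [0, 0, 0, 0, 0, 0, 0],
    [0, -0.01, 0, 0, 0, 0, 0],
    [0, -0.01, 0, 0, 0, 0, 0],
    [0, 0, 0, -0.03, 0, 0, 0],
    [0, 0, 0, -0.03, 0, 0, 0],
    [0, 0, 0, -0.03, 0, 0, 0],
    [0, 0, 0, -0.03, 0, 0, 0],
    [0, -0.02, 0, 0, 0, 0, 0],
    [0, -0.03, 0, 0, 0, 0, 0],
    [0, -0.03, 0, 0, 0, 0, 0],
    [0, 0, 0, 0, 0, 0, 0]
  ]
}}

```text
time_s: 5.23
tcp_pos: [0.4097, 0.1093, 0.1705]
eef_rot: [-179.9, 0.0, 1.9]
contact_force: [-1.8, -0.1, -1.0]
gripper_width: 0.0002
gripper_force: 0.0
```

```bash
cat >> h.py <<'E'
def dockxy(P):
    a=np.radians(1.95);Rm=np.array([[np.cos(a),-np.sin(a)],[np.sin(a),np.cos(a)]])
    return (P[...,:2]-[.5531,.1146])@Rm*1000
def nut(fn,c='top'):
    d=snap(c,fn);P=cloud(d);D=dockxy(P);z=P[...,2]*1000;f=d['frame'].astype(int)
    n=(d['range_z']>0)&(f[...,0]>100)&(f[...,1]<70)&(f[...,2]<80)&(z>60)&(z<80)&(np.hypot(D[...,0]-30,D[...,1]+85)<46)
    q=D[n]-[30,-85];r=np.hypot(*q.T);q=q[(r>14)]
    ang=np.degrees(np.arctan2(q[:,1],q[:,0]))
    print(c,'n',len(q),'zmed',np.median(z[n]) if n.any() else None,'wing ang mod180',(np.degrees(np.angle(np.exp(2j*np.radians(ang)).mean()))/2)%180 if len(q) else None, 'median',np.median(ang) if len(q) else None)
    return d,D,z,f
E
python3 - <<'E'
from h import *
d,D,z,f=nut('top2')
for x in range(60,112,4):
    q=(d['range_z']>0)&(abs(D[...,0]-x)<1.5)&(abs(D[...,1])<20);print(x,np.median(z[q]).round(1),end='; ')
w=(d['range_z']>0)&(z>60)&(z<75)&(abs(D[...,1])<32)&(D[...,0]<0)&(f[...,0]>f[...,2]+25);print(w.sum(),np.percentile(D[w][:,0],[1,50,99]) if w.any() else '')
cv2.imwrite('pics/c2.png',cv2.resize(d['frame'][140:350,190:430,::-1],None,fx=2.8,fy=2.8,interpolation=cv2.INTER_CUBIC))
print(get_state()['tcp_pos'])
E
```

```text
top n 80 zmed 70.13395178982296 wing ang mod180 98.43149393450038 median 98.58358550502517
60 28.6; 64 27.4; 68 27.7; 72 28.1; 76 27.6; 80 27.5; 84 28.4; 88 27.4; 92 27.9; 96 28.1; 100 27.6; 104 28.7; 108 29.1; 278 [-30.32016145 -25.45293578 -20.15193256]
[0.41200347 0.11023182 0.17101254]
```

View pics/c2.png

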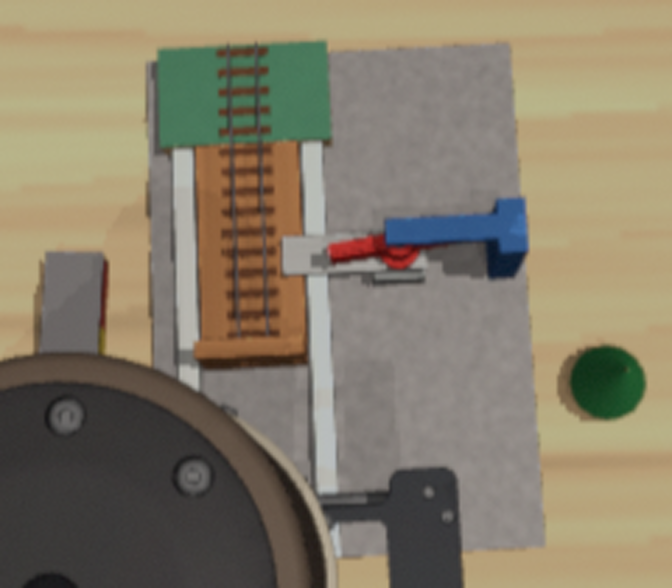

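The cassette is home (wall at -30.3 mm, ideal -30), and the picture shows it flush with the green stop at about (247, 142). The wing is at about 98°. I go in behind it for stroke 1.

Call:
{"name": "apply_moves", "arguments": {
  "targets": [
    [0, 0.0365, 0.0133, 0, 0, 0, 0],
    [0, 0.0365, 0.0133, 0, 0, 0, 0],
    [0, 0.0365, 0.0133, 0, 0, 0, 0],
    [0, 0.0365, 0.0133, 0, 0, 0, 0],
    [0, 0, 0, 0, 0, 0, -0.045],
    [0, 0, 0, 0, 0, 0, -0.045],
    [0, 0, 0, 0, 0, 0, 0],
    [0, 0, 0, 0.034, 0, 0, 0],
    [0, 0, 0, 0.034, 0, 0, 0],
    [0, 0, 0, 0.034, 0, 0, 0],
    [0, 0, 0, 0, 0, 0, 0]
  ]
}}

```text
time_s: 6.2
tcp_pos: [0.558, 0.0614, 0.063]
eef_rot: [179.9, 0.5, 9.9]
contact_force: [-0.4, -0.2, -0.1]
gripper_width: 0.0005
gripper_force: 0.0
```

Call:
{"name": "apply_moves", "arguments": {
  "targets": [
    [0, 0, 0, -0.002, 0, 0, 0],
    [0, 0.004, 0, 0, 0, 0, 0],
    [0, 0.003, 0, 0, 0, 0, 0],
    [0, 0.00374, -0.00127, 0, 0, 0, 0.0667],
    [0, 0.00374, -0.00127, 0, 0, 0, 0.0667],
    [0, 0.00374, -0.00127, 0, 0, 0, 0.0667],
    [0, 0.00374, -0.00127, 0, 0, 0, 0.0667],
    [0, 0, 0, 0, 0, 0, 0]
  ]
}}

```text
time_s: 6.87
tcp_pos: [0.5836, 0.069, 0.0721]
eef_rot: [-180.0, 0.0, -14.3]
contact_force: [-5.0, -1.4, -0.2]
gripper_width: 0.0006
gripper_force: 2.1
```

```bash
cat >> h.py <<'E'
def rel():
    s=get_state();p=s['tcp_pos'];yaw=s['eef_rot'][2];w=yaw+90-1.95;a=np.radians(w+1.95)
    q=p[:2]*1000-[586,30.7];e=np.array([np.cos(a),np.sin(a)]);t=np.array([-e[1],e[0]])
    print('w %.1f r %.1f s %.1f z %.1f'%(w,q@e,q@t,p[2]*1000),'F',s['contact_force'].round(1),'M',s['moment'].round(2),'F cw %.1f radial %.1f'%(-s['contact_force'][:2]@t,s['contact_force'][:2]@e),'j',s['joints'].round(0),'t',s['time_s'])
E
python3 -c "
from h import *
rel()"
```

```text
w 73.7 r 36.5 s 11.8 z 72.1 F [-5.  -1.4 -0.2] M [-0.54  1.84 -0.05] F cw -4.5 radial -2.5 j [ 26.  22. -23.  -0. -45.  50.] t 6.8667
```

Call:
{"name": "apply_moves", "arguments": {
  "targets": [
    [0, 0.00383, -0.00106, 0, 0, 0, 0.0667],
    [0, 0.00383, -0.00106, 0, 0, 0, 0.0667],
    [0, 0.00383, -0.00106, 0, 0, 0, 0.0667],
    [0, 0.00383, -0.00106, 0, 0, 0, 0.0667],
    [0, 0.00383, -0.00106, 0, 0, 0, 0.0667],
    [0, 0.00383, -0.00106, 0, 0, 0, 0.0667],
    [0, 0.00383, -0.00106, 0, 0, 0, 0.0667],
    [0, 0.00383, -0.00106, 0, 0, 0, 0.0667],
    [0, 0.00383, -0.00106, 0, 0, 0, 0.0667],
    [0, 0.00383, -0.00106, 0, 0, 0, 0.0667],
    [0, 0, 0, 0, 0, 0, 0]
  ]
}}

```text
time_s: 7.78
tcp_pos: [0.6188, 0.0534, 0.0722]
eef_rot: [-179.8, 0.0, -74.1]
contact_force: [-2.7, 4.1, -0.3]
gripper_width: 0.0005
gripper_force: 1.9
```

```bash
python3 -c "
from h import *
rel(); nut('top3'); nut('side3','side')"
```

```text
w 13.9 r 37.8 s 12.8 z 72.2 F [-2.7  4.1 -0.3] M [ 1.27  1.14 -0.01] F cw -4.7 radial -1.5 j [ 23.  25. -18.  -0. -47.  -7.] t 7.7833
top n 0 zmed 67.72768070282709 wing ang mod180 None median None
side n 8 zmed 67.50290496215871 wing ang mod180 17.55761896279553 median -161.57711704720424
```

Call:
{"name": "apply_moves", "arguments": {
  "targets": [
    [0, 0.0039, -0.001, 0, 0, 0, 0.0667],
    [0, 0.0039, -0.001, 0, 0, 0, 0.0667],
    [0, 0.0039, -0.001, 0, 0, 0, 0.0667],
    [0, 0.0039, -0.001, 0, 0, 0, 0.0667],
    [0, 0.0039, -0.001, 0, 0, 0, 0.0667],
    [0, 0.0039, -0.001, 0, 0, 0, 0.0667],
    [0, 0.0039, -0.001, 0, 0, 0, 0.0667],
    [0, 0.0039, -0.001, 0, 0, 0, 0.0667],
    [0, 0.0039, -0.001, 0, 0, 0, 0.0667],
    [0, 0.0039, -0.001, 0, 0, 0, 0.0667],
    [0, 0.0039, -0.001, 0, 0, 0, 0.0667],
    [0, 0.0039, -0.001, 0, 0, 0, 0.0667],
    [0, 0, 0, 0, 0, 0, 0]
  ]
}}

```text
time_s: 8.97
tcp_pos: [0.6181, 0.0081, 0.0721]
eef_rot: [-179.9, 0.3, -146.0]
contact_force: [3.3, 2.0, -2.4]
gripper_width: -0.0001
gripper_force: 2.2
```

```bash
python3 -c "
from h import *
rel(); nut('side4','side')"
```

```text
w -58.0 r 36.7 s 14.0 z 72.1 F [ 3.3  2.  -2.4] M [ 1.01 -1.53 -0.04] F cw -3.8 radial 0.2 j [ 19.  24. -19.   0. -47. -75.] t 8.9667
side n 6 zmed 66.8396945569375 wing ang mod180 122.47948741175225 median 121.95125977339973
```

Call:
{"name": "apply_moves", "arguments": {
  "targets": [
    [0, -0.008, 0, 0, 0, 0, 0],
    [0, 0, 0, -0.035, 0, 0, 0],
    [0, 0, 0, -0.035, 0, 0, 0],
    [0, -0.0043, 0.00295, 0, 0, 0, -0.0778],
    [0, -0.0043, 0.00295, 0, 0, 0, -0.0778],
    [0, -0.0043, 0.00295, 0, 0, 0, -0.0778],
    [0, -0.0043, 0.00295, 0, 0, 0, -0.0778],
    [0, -0.0043, 0.00295, 0, 0, 0, -0.0778],
    [0, -0.0043, 0.00295, 0, 0, 0, -0.0778],
    [0, -0.0043, 0.00295, 0, 0, 0, -0.0778],
    [0, -0.0043, 0.00295, 0, 0, 0, -0.0778],
    [0, -0.0043, 0.00295, 0, 0, 0, -0.0778],
    [0, -0.0043, 0.00295, 0, 0, 0, -0.0778],
    [0, -0.0043, 0.00295, 0, 0, 0, -0.0778],
    [0, -0.0043, 0.00295, 0, 0, 0, -0.0778],
    [0, -0.0043, 0.00295, 0, 0, 0, -0.0778]
  ]
}}

```text
time_s: 10.35
tcp_pos: [0.6012, 0.0694, 0.1408]
eef_rot: [179.9, -0.0, -54.3]
contact_force: [-0.4, -0.2, -0.2]
gripper_width: 0.0003
gripper_force: 0.0
```

Call:
{"name": "apply_moves", "arguments": {
  "targets": [
    [0, -0.0043, 0.00295, 0, 0, 0, -0.0778],
    [0, -0.0043, 0.00295, 0, 0, 0, -0.0778],
    [0, -0.0043, 0.00295, 0, 0, 0, -0.0778],
    [0, -0.0043, 0.00295, 0, 0, 0, -0.0778],
    [0, -0.0043, 0.00295, 0, 0, 0, -0.0778],
    [0, -0.0043, 0.00295, 0, 0, 0, -0.0778],
    [0, -0.0043, 0.00295, 0, 0, 0, -0.0778],
    [0, -0.0043, 0.00295, 0, 0, 0, -0.0778],
    [0, -0.0043, 0.00295, 0, 0, 0, -0.0778],
    [0, -0.0043, 0.00295, 0, 0, 0, -0.0778],
    [0, -0.0043, 0.00295, 0, 0, 0, -0.0778],
    [0, -0.0043, 0.00295, 0, 0, 0, -0.0778],
    [0, -0.0043, 0.00295, 0, 0, 0, -0.0778],
    [0, 0, 0, 0, 0, 0, 0]
  ]
}}

```text
time_s: 11.52
tcp_pos: [0.5442, 0.0464, 0.1409]
eef_rot: [180.0, 0.0, 36.6]
contact_force: [-0.6, -0.0, 0.4]
gripper_width: 0.0004
gripper_force: 0.0
```

```bash
python3 -c "
from h import *
rel(); nut('side5','side')"
```

```text
w 124.7 r 37.5 s 24.2 z 140.9 F [-0.6 -0.   0.4] M [-0.09 -0.03 -0.05] F cw -0.5 radial 0.4 j [ 25.  14. -24.   0. -52. 101.] t 11.5167
side n 25 zmed 68.389011434416 wing ang mod180 127.4960410433968 median 128.95037288598888
```

Call:
{"name": "apply_moves", "arguments": {
  "targets": [
    [0, 0, 0, 0.035, 0, 0, 0],
    [0, 0, 0, 0.035, 0, 0, 0],
    [0, 0, 0, 0, 0, 0, 0],
    [0, 0.004, 0, 0, 0, 0, 0],
    [0, 0.004, 0, 0, 0, 0, 0],
    [0, 0.003, 0, 0, 0, 0, 0],
    [0, 0.0039, -0.001, 0, 0, 0, 0.0667],
    [0, 0.0039, -0.001, 0, 0, 0, 0.0667],
    [0, 0.0039, -0.001, 0, 0, 0, 0.0667],
    [0, 0.0039, -0.001, 0, 0, 0, 0.0667],
    [0, 0.0039, -0.001, 0, 0, 0, 0.0667],
    [0, 0.0039, -0.001, 0, 0, 0, 0.0667],
    [0, 0.0039, -0.001, 0, 0, 0, 0.0667],
    [0, 0.0039, -0.001, 0, 0, 0, 0.0667],
    [0, 0.0039, -0.001, 0, 0, 0, 0.0667],
    [0, 0.0039, -0.001, 0, 0, 0, 0.0667],
    [0, 0.0039, -0.001, 0, 0, 0, 0.0667],
    [0, 0.0039, -0.001, 0, 0, 0, 0.0667],
    [0, 0, 0, 0, 0, 0, 0]
  ]
}}

```text
time_s: 13.15
tcp_pos: [0.5976, 0.0681, 0.072]
eef_rot: [-179.9, -0.0, -36.3]
contact_force: [-1.8, 4.9, -1.9]
gripper_width: 0.0006
gripper_force: 2.5
```

```bash
python3 -c "
from h import *
rel()"
```

```text
w 51.7 r 37.0 s 12.8 z 72.0 F [-1.8  4.9 -1.9] M [ 1.93  0.78 -0.07] F cw -4.3 radial 2.9 j [ 25.  23. -21.  -0. -46.  29.] t 13.15
```

Call:
{"name": "apply_moves", "arguments": {
  "targets": [
    [0, 0.0039, -0.001, 0, 0, 0, 0.0667],
    [0, 0.0039, -0.001, 0, 0, 0, 0.0667],
    [0, 0.0039, -0.001, 0, 0, 0, 0.0667],
    [0, 0.0039, -0.001, 0, 0, 0, 0.0667],
    [0, 0.0039, -0.001, 0, 0, 0, 0.0667],
    [0, 0.0039, -0.001, 0, 0, 0, 0.0667],
    [0, 0.0039, -0.001, 0, 0, 0, 0.0667],
    [0, 0.0039, -0.001, 0, 0, 0, 0.0667],
    [0, 0.0039, -0.001, 0, 0, 0, 0.0667],
    [0, 0.0039, -0.001, 0, 0, 0, 0.0667],
    [0, 0.0039, -0.001, 0, 0, 0, 0.0667],
    [0, 0.0039, -0.001, 0, 0, 0, 0.0667],
    [0, 0.0039, -0.001, 0, 0, 0, 0.0667],
    [0, 0.0039, -0.001, 0, 0, 0, 0.0667],
    [0, 0.0039, -0.001, 0, 0, 0, 0.0667],
    [0, 0.0039, -0.001, 0, 0, 0, 0.0667],
    [0, 0.0039, -0.001, 0, 0, 0, 0.0667],
    [0, 0.0039, -0.001, 0, 0, 0, 0.0667],
    [0, 0, 0, 0, 0, 0, 0]
  ]
}}

```text
time_s: 14.73
tcp_pos: [0.6171, 0.0082, 0.0725]
eef_rot: [-179.9, 0.3, -144.2]
contact_force: [2.8, 4.1, -1.8]
gripper_width: -0.0
gripper_force: 2.2
```

```bash
python3 -c "
from h import *
rel()"
```

```text
w -56.1 r 36.5 s 12.0 z 72.5 F [ 2.8  4.1 -1.8] M [ 1.38 -1.24 -0.06] F cw -4.7 radial -1.7 j [ 19.  24. -19.   0. -47. -73.] t 14.7333
```

Call:
{"name": "apply_moves", "arguments": {
  "targets": [
    [0, -0.008, 0, 0, 0, 0, 0],
    [0, 0, 0, -0.035, 0, 0, 0],
    [0, 0, 0, -0.035, 0, 0, 0],
    [0, -0.0043, 0.00285, 0, 0, 0, -0.0778],
    [0, -0.0043, 0.00285, 0, 0, 0, -0.0778],
    [0, -0.0043, 0.00285, 0, 0, 0, -0.0778],
    [0, -0.0043, 0.00285, 0, 0, 0, -0.0778],
    [0, -0.0043, 0.00285, 0, 0, 0, -0.0778],
    [0, -0.0043, 0.00285, 0, 0, 0, -0.0778],
    [0, -0.0043, 0.00285, 0, 0, 0, -0.0778],
    [0, -0.0043, 0.00285, 0, 0, 0, -0.0778],
    [0, -0.0043, 0.00285, 0, 0, 0, -0.0778],
    [0, -0.0043, 0.00285, 0, 0, 0, -0.0778],
    [0, -0.0043, 0.00285, 0, 0, 0, -0.0778],
    [0, -0.0043, 0.00285, 0, 0, 0, -0.0778],
    [0, -0.0043, 0.00285, 0, 0, 0, -0.0778]
  ]
}}

```text
time_s: 16.07
tcp_pos: [0.5998, 0.0686, 0.1413]
eef_rot: [180.0, -0.0, -52.4]
contact_force: [-0.4, 1.0, 0.3]
gripper_width: 0.0007
gripper_force: 0.0
```

Call:
{"name": "apply_moves", "arguments": {
  "targets": [
    [0, -0.0043, 0.00285, 0, 0, 0, -0.0778],
    [0, -0.0043, 0.00285, 0, 0, 0, -0.0778],
    [0, -0.0043, 0.00285, 0, 0, 0, -0.0778],
    [0, -0.0043, 0.00285, 0, 0, 0, -0.0778],
    [0, -0.0043, 0.00285, 0, 0, 0, -0.0778],
    [0, -0.0043, 0.00285, 0, 0, 0, -0.0778],
    [0, -0.0043, 0.00285, 0, 0, 0, -0.0778],
    [0, -0.0043, 0.00285, 0, 0, 0, -0.0778],
    [0, -0.0043, 0.00285, 0, 0, 0, -0.0778],
    [0, -0.0043, 0.00285, 0, 0, 0, -0.0778],
    [0, -0.0043, 0.00285, 0, 0, 0, -0.0778],
    [0, -0.0043, 0.00285, 0, 0, 0, -0.0778],
    [0, -0.0043, 0.00285, 0, 0, 0, -0.0778],
    [0, 0, 0, 0, 0, 0, 0]
  ]
}}

```text
time_s: 17.23
tcp_pos: [0.5438, 0.0447, 0.1413]
eef_rot: [180.0, 0.0, 38.6]
contact_force: [0.1, -0.4, 0.0]
gripper_width: 0.0006
gripper_force: 0.0
```

```bash
python3 -c "
from h import *
rel(); nut('side6','side')"
```

```text
w 126.6 r 37.3 s 24.2 z 141.3 F [ 0.1 -0.4  0. ] M [-0.07 -0.09 -0.06] F cw -0.2 radial -0.3 j [ 25.  14. -24.   0. -52. 103.] t 17.2333
side n 23 zmed 66.95666791413734 wing ang mod180 124.43354507365243 median 124.46404428713733
```

Call:
{"name": "apply_moves", "arguments": {
  "targets": [
    [0, 0, 0, 0.036, 0, 0, 0],
    [0, 0, 0, 0.036, 0, 0, 0],
    [0, 0, 0, 0, 0, 0, 0],
    [0, 0.004, 0, 0, 0, 0, 0],
    [0, 0.004, 0, 0, 0, 0, 0],
    [0, 0.003, 0, 0, 0, 0, 0],
    [0, 0.0039, -0.001, 0, 0, 0, 0.0667],
    [0, 0.0039, -0.001, 0, 0, 0, 0.0667],
    [0, 0.0039, -0.001, 0, 0, 0, 0.0667],
    [0, 0.0039, -0.001, 0, 0, 0, 0.0667],
    [0, 0.0039, -0.001, 0, 0, 0, 0.0667],
    [0, 0.0039, -0.001, 0, 0, 0, 0.0667],
    [0, 0.0039, -0.001, 0, 0, 0, 0.0667],
    [0, 0.0039, -0.001, 0, 0, 0, 0.0667],
    [0, 0.0039, -0.001, 0, 0, 0, 0.0667],
    [0, 0.0039, -0.001, 0, 0, 0, 0.0667],
    [0, 0.0039, -0.001, 0, 0, 0, 0.0667],
    [0, 0.0039, -0.001, 0, 0, 0, 0.0667],
    [0, 0, 0, 0, 0, 0, 0]
  ]
}}

```text
time_s: 18.87
tcp_pos: [0.5963, 0.0682, 0.0702]
eef_rot: [-179.9, -0.0, -34.4]
contact_force: [-2.5, 5.5, -0.2]
gripper_width: 0.0004
gripper_force: 2.6
```

```bash
python3 -c "
from h import *
rel()"
```

```text
w 53.7 r 36.8 s 12.7 z 70.2 F [-2.5  5.5 -0.2] M [ 1.98  0.79 -0.04] F cw -5.2 radial 3.1 j [ 25.  23. -21.  -0. -46.  31.] t 18.8667
```

Call:
{"name": "apply_moves", "arguments": {
  "targets": [
    [0, 0.0039, -0.001, 0, 0, 0, 0.0667],
    [0, 0.0039, -0.001, 0, 0, 0, 0.0667],
    [0, 0.0039, -0.001, 0, 0, 0, 0.0667],
    [0, 0.00195, -0.0006, 0, 0, 0, 0.0333],
    [0, 0.00195, -0.0006, 0, 0, 0, 0.0333],
    [0, 0, 0, 0, 0, 0, 0]
  ]
}}

```text
time_s: 19.37
tcp_pos: [0.6102, 0.0611, 0.07]
eef_rot: [-179.8, 0.1, -58.1]
contact_force: [-2.8, 8.7, -1.5]
gripper_width: 0.0001
gripper_force: 4.4
```

Call:
{"name": "apply_moves", "arguments": {
  "targets": [
    [0, 0.00195, -0.0006, 0, 0, 0, 0.0333],
    [0, 0.00195, -0.0006, 0, 0, 0, 0.0333],
    [0, 0, 0, 0, 0, 0, 0]
  ]
}}

```text
time_s: 19.62
tcp_pos: [0.6122, 0.06, 0.07]
eef_rot: [-179.8, 0.2, -64.1]
contact_force: [-8.4, 17.2, 1.7]
gripper_width: 0.001
gripper_force: 9.8
```

Call:
{"name": "apply_moves", "arguments": {
  "targets": [
    [0, 0.00195, -0.0006, 0, 0, 0, 0.0333],
    [0, 0.00195, -0.0006, 0, 0, 0, 0.0333],
    [0, 0, 0, 0, 0, 0, 0]
  ]
}}

```text
time_s: 19.87
tcp_pos: [0.614, 0.0589, 0.0699]
eef_rot: [-179.8, 0.4, -70.1]
contact_force: [-14.4, 28.2, 5.1]
gripper_width: 0.0003
gripper_force: 15.9
```

```bash
python3 -c "
from h import *
rel()"
```

```text
w 17.9 r 35.9 s 17.0 z 69.9 F [-14.4  28.2   5.1] M [10.52  5.25 -0.19] F cw -31.4 radial -4.0 j [ 23.  24. -19.  -0. -47.  -3.] t 19.8667
```

The force climbed to 31 N while the finger lagged, near the predicted 24°. That is the hard stop. Now I back off, lift and verify.

Call:
{"name": "apply_moves", "arguments": {
  "targets": [
    [0, 0, 0, 0, 0, 0, 0],
    [0, -0.006, 0, 0, 0, 0, 0],
    [0, -0.006, 0, 0, 0, 0, 0],
    [0, -0.006, 0, 0, 0, 0, 0],
    [0, 0, 0, -0.035, 0, 0, 0],
    [0, 0, 0, -0.035, 0, 0, 0],
    [0, 0, 0, -0.035, 0, 0, 0],
    [0, -0.02, -0.03, 0, 0, 0, 0],
    [0, -0.02, -0.03, 0, 0, 0, 0],
    [0, -0.02, -0.03, 0, 0, 0, 0],
    [0, -0.02, -0.03, 0, 0, 0, 0],
    [0, -0.02, -0.03, 0, 0, 0, 0],
    [0, 0, 0, 0, 0, 0, 0],
    [0, 0, 0, 0, 0, 0, 0]
  ]
}}

```text
time_s: 21.03
tcp_pos: [0.7164, 0.217, 0.1729]
eef_rot: [180.0, -0.0, -69.9]
contact_force: [-1.0, 0.2, 0.2]
gripper_width: 0.0003
gripper_force: 0.0
```

Run:
```python
from h import *
rel()
d,D,z,f=nut('top7')
w=(d['range_z']>0)&(z>60)&(z<75)&(abs(D[...,1])<32)&(D[...,0]<0)&(f[...,0]>f[...,2]+25);print(w.sum(),np.percentile(D[w][:,0],[1,50,99]) if w.any() else '')
a=d['frame'][140:350,110:430,::-1]
d,_,_,_=nut('side7','side');b=d['frame'][170:340,220:430,::-1]
cv2.imwrite('pics/c7.png',cv2.resize(a,None,fx=2.5,fy=2.5))
cv2.imwrite('pics/c7s.png',cv2.resize(b,None,fx=3.5,fy=3.5,interpolation=cv2.INTER_CUBIC))
```

```text
w 18.1 r 186.5 s 130.1 z 172.9 F [-1.   0.2  0.2] M [-0.02 -0.01  0.03] F cw -0.5 radial -0.8 j [ 32.  30.   6.   0. -66. -12.] t 21.0333
top n 157 zmed 66.33780978778758 wing ang mod180 24.265739727958614 median 14.375081344871637
280 [-30.29658655 -25.59816086 -20.09544709]
side n 59 zmed 65.82763640436539 wing ang mod180 26.900857344560535 median -147.0014848348335
```

View pics/c7.png

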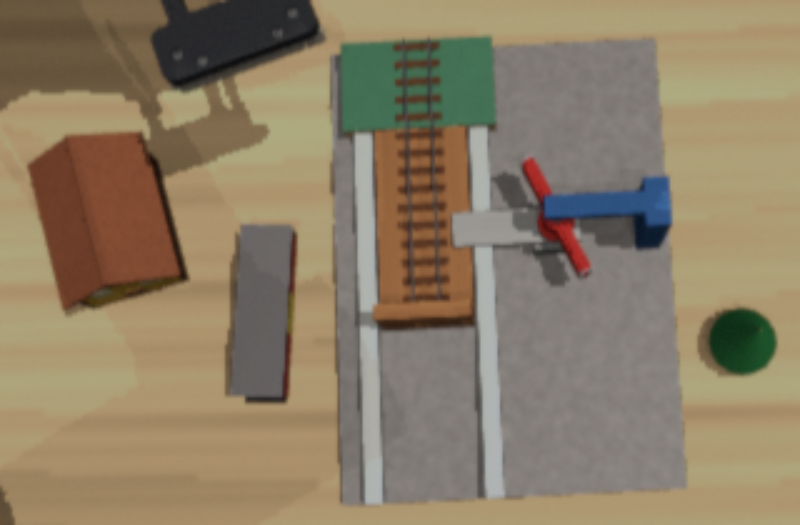

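View pics/c7s.png

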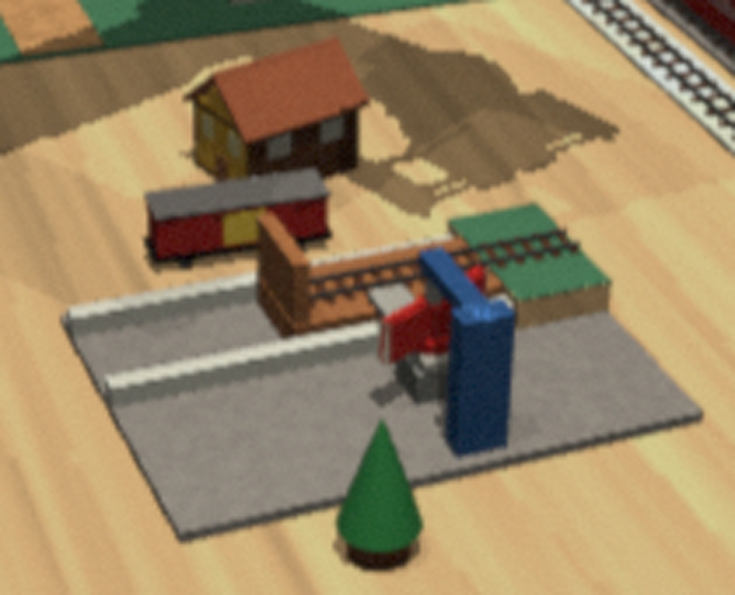

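The top crop shows the cassette flush with the stop at about (420, 128) and the wing line from (530, 163) to (585, 270), which is 24.3°, exactly the predicted stop angle. The strap is down, and the wagon, house and tree have not moved.

```bash
python3 -c "
from h import *
print(close_job())"
```

```text
the job is handed in; nothing more can be done
None
```

The cassette is home against the end stop and the wing nut is screwed down to its hard stop in three strokes; the wagon, house and tree look unmoved, and the job was handed in at about 21 s, with no verdict returned.

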